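# Unload the label rewinder

## Task

Unload the finished label roll from the rewinding stand: first take the black retaining cap off the spindle and put it in the steel tray, then lift the aluminium hold-down plate off and leave it leaning, rib side up, against the front face of the steel angle bracket with its lower edge on the worktop. Then slide the wound paper roll up off the spindle and set it on its end in the tray beside the cap. Leave the other things on the bench as they stand.

Things in the scene. Friction and masses are not known exactly. Their poses are not given: they have to be found in the camera images.
- stand: The rewinding stand, fixed: a grey base 90 x 90 x 10 mm with a low round aluminium seat (48 mm across, top 14 mm above the worktop) and an upright steel spindle 16 mm in diameter whose tip is 74 mm above the worktop. Origin at the centre of the base's underside, on the worktop and on the spindle axis; z up. It and the bracket may change places.
- roll: The wound roll of white paper labels, a plain cylinder 52 mm in diameter and 40 mm high with a through bore of 22 mm, loose on the spindle, standing on the seat under the plate. Origin at the centre of its underside, z along its bore, up.
- plate: The aluminium hold-down plate, 110 (x) x 80 (y) x 6 mm (z), lying loose on top of the roll with the spindle through its 23 mm centre hole. Origin at the centre of its underside, z up out of its upper face. A dark upright grip rib, 9 mm thick in x, 60 mm long in y, centred at x = +42 mm, stands on the upper face from z = 6 to 35 mm. About 0.18 kg.
- cap: The retaining cap, a black ribbed round knob 34 mm in diameter and 32 mm high, with a blind bore of 20 mm, 17 mm deep, from below; it sits loose (no thread) over the spindle tip, on the plate. Origin at the centre of its underside, z up.
- bracket: The steel angle bracket, fixed: an upright web 90 mm wide (y), 8 mm thick and 52 mm high, whose plain front face looks to the bracket's -x (towards the robot); its foot and two ribs lie behind it, to x = +65 mm. Origin at the foot of the front face, in the middle of its width, on the worktop; z up.
- tray: The flat open steel tray, fixed, 75 (x) x 130 (y) mm, 14 mm high outside, walls and floor 4 mm thick. Origin at the centre of its underside, on the worktop; z up.
- knob_loose: A loose black star knob with an upright stud, 48 mm across and 50 mm high; bystander. Origin at the centre of its underside.
- jar: A brown sample jar with black lid, 45 mm across, 75 mm high; bystander. Origin at the centre of its underside.
- bolt: A steel hex bolt standing on its head, 15 mm across, 44 mm high, bystander. Origin at the centre of its underside.
Not all that is in view belongs to the job. Leave any purple look-alike of the cap alone.

How it is judged:
By the outcome, as a careful person would: the job done as asked, in the order asked, and still so for the second after the job is handed in, with the robot touching nothing.
It also fails if it takes over 69 s, if anything falls off the work surface, if the arm or the gripper's body presses on something with over 40 N, if the wrist force passes 120 N, or if a joint passes its speed limit or range.

## Robot

A 6-joint arm with a two-finger parallel gripper is mounted at the origin on a cart in front of the work surface, level with it; the furniture and walls round the work are solid. World frame = base frame: x ahead of the robot, y to its left, z up, the work surface at z = 0. Lengths are in m, angles in rad, forces in N, time in s.
With the tool pointing down it reaches from about 0.35 to 0.8 m from the base axis. Payload 7.3 kg.
Tool frame: the origin (TCP) lies between the finger pads; the fingertips stand 25 mm ahead of it and the grasp point (between the pads) lies 6 mm ahead of it (r.tip_extent is the distance from the TCP to the fingertips, in m); z points along the fingers, y is the line along which they close (so a half turn about z gives the same grasp; the last joint's range is limited). The gripper opens to 85 mm and grips with 20 to 120 N. Pads are 22 mm wide; open, the fingers measure 114 mm over their backs; the gripper's body (76 mm by 85 mm) begins 54 mm behind the grasp point. The pads swing forward as they close: fully open they stand 13 mm farther back than shut.
Start: joints at [-1.318, 0.342, 1.524, -0, 1.275, -0.146], TCP at [0.204, -0.484, 0.256] pointing down, gripper open.
Joint ranges: [-2.53, 2.53], [-0.77, 2.02], [0.04, 2.7], [-1, 4.14], [0.28, 2.66], [-3.11, 3.11]. Speed limits (rad/s): [2.57, 2.57, 3.14, 3.14, 3.14, 3.14].

## Interface

Orientations are given as a unit quaternion [x, y, z, w].
In Python, from workcell import r, command_gripper, optics gives the robot as it stands. The module is installed in compiled form; this text tells all that it offers. Calls block until the motion is done:
- r.reach(position, orientation): joint-space move of the TCP to a pose.
- r.move_straight(position, orientation=None, speed=0.15, max_force=None): straight line of the TCP; orientation=None keeps the orientation; speed is the mean speed in m/s. With max_force (N) it stops when the force on the tool has changed by that much, and returns True; else False.
- r.movej(angles): joint-space move.
- command_gripper(opening, force=None): finger opening in m; force is the grip in N (None keeps the last); returns when the fingers have stopped.
- r.hold(seconds).
- r.solve_ik(position, orientation): joint angles nearest the present ones, or None.
- r.read_state(): the state.
- optics.get_image(name): name is "scene" or "top" or "wrist"; returns (picture, depth): 480x640x3 uint8, red, green, blue; 480x640 float32, m along the optical axis (not along the pixel's ray), 0 where there is no reading.
- optics.camera_model(name): a dict with "K" (3x3 intrinsics, pixels), "R" (3x3) and "t" (3): a world point X has camera coordinates R X + t; the wrist camera has in their place "tool_from_camera" (4x4, takes a point from camera to tool coordinates, whose origin is the TCP and whose axes are the flange's). Camera axes: x right, y down, z forward; pixel columns grow to the right and rows downward; lengths in m; the calibration is good to about 2 mm. A picture is of the moment at which its call begins: read the wrist's pose just before it. camera_model takes no time and is no camera call.
A pose or a line that the arm cannot do raises r.PlanningError and nothing moves.
- r.finish_job(): hands the job in; it is judged then, once.
The state is a dict: "time_s": time; "joint_positions": joint angles; "dq": joint speeds; "tau": joint torques, N m; "eef_pos": TCP position; "eef_rot": TCP orientation; "contact_force": force on the tool from outside, world axes, zero at the start; "torque": the same for the moment, N m; "grip_width": finger opening in m; "grip_force": force on a finger pad.
Only numpy, scipy, OpenCV 4.12 (cv2) and the standard library are available. Lean on these libraries where they do the work, as an engineer would, in place of code of your own. Each camera call takes 0.05 s, during which the arm holds its last target. There are 200 camera calls.

## Working session

There is one attempt and no reset: what is moved stays moved. The work goes in short steps, each a Python script; the robot and the scene stay as the last script left them, time stands still between calls to the robot, and variables do not carry over. Pictures are saved under pics/ and viewed, at most 10 in all, crops included, and the job is handed in when it is done.

```bash
mkdir -p pics; ls
cat > h.py <<'E'
import numpy as np, cv2
from workcell import r, command_gripper, optics
from scipy.spatial.transform import Rotation as Ro
def cloud(name):
    if name=='wrist': s=r.read_state()
    im,d=optics.get_image(name); m=optics.camera_model(name); K=m['K']
    v,u=np.mgrid[:480,:640]
    P=np.stack([(u-K[0][2])/K[0][0]*d,(v-K[1][2])/K[1][1]*d,d],-1)
    if name=='wrist':
        T=np.array(m['tool_from_camera']); P=P@T[:3,:3].T+T[:3,3]
        P=P@Ro.from_quat(s['eef_rot']).as_matrix().T+np.array(s['eef_pos'])
    else: P=(P-np.array(m['t']))@np.array(m['R'])
    P[d==0]=np.nan
    return im,P
def save(im,n): cv2.imwrite('pics/'+n,im[...,::-1])
E
python3 - <<'E'
from h import *
for n in ['top','scene']:
    im,P=cloud(n); save(im,n+'0.png'); np.savez('/tmp/'+n,im=im,P=P)
s=r.read_state(); print(s['time_s'],s['eef_pos'],s['eef_rot'],s['grip_width'])
E
```

```text
pics
0.1 [ 0.20380618 -0.4834913   0.25568923] [ 9.80188235e-01  1.98067025e-01 -2.64365104e-05 -6.90595756e-04] 0.08529019179891019
```

View pics/top0.png

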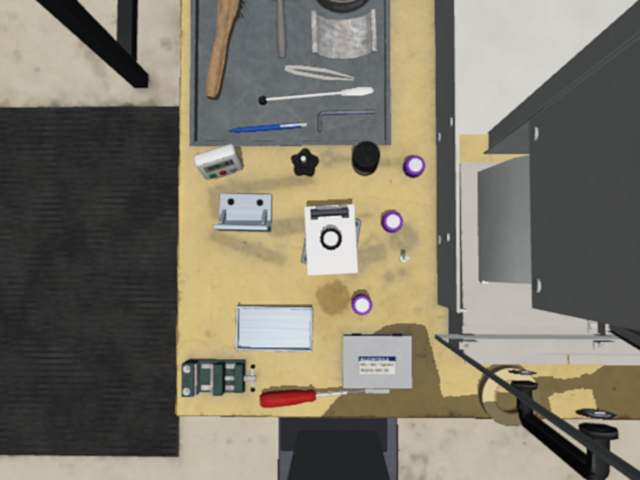

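View pics/scene0.png

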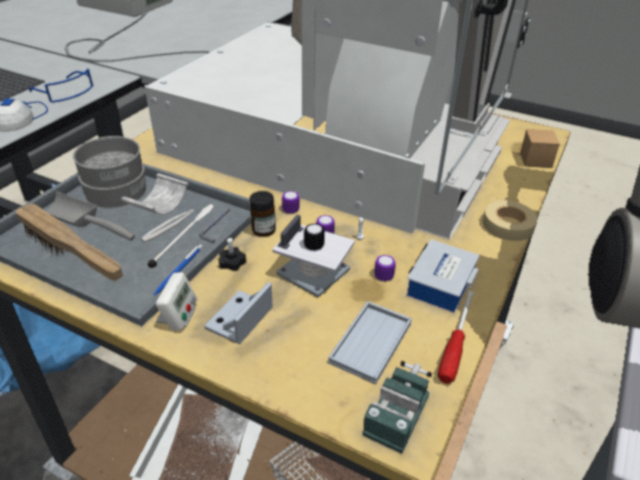

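The top picture shows the black cap at (331,238) on the plate (rib at 329,212). The bracket is at (243,212), tray (275,327), star knob (305,162), jar (366,157) and bolt (404,257). In the scene picture the cap is at (314,235). 
Cap candidates in the top picture: black (331,238), which matches the description; purple look-alikes (414,165), (391,220), (361,304); jar lid (366,157); star knob (305,162). I choose (331,238) and will check it in a close crop.

Run:
```python
from h import *
D=np.load('/tmp/top.npz'); im,P=D['im'],D['P']
np.set_printoptions(precision=4,suppress=True)
for n,u,v in [('cap',331,238),('knob',305,162),('jar',366,157),('bolt',404,257),('pur1',414,165),('pur2',391,220),('pur3',361,304),('plateTL',310,212),('plateBR',352,270),('rib',329,211),('web',243,228),('foot',240,205),('tray',275,327),('table',290,260),('box',377,360),('wall',445,200),('timer',215,160)]:
    print(n,P[v,u])
X,Y,Z=[P[...,i] for i in range(3)]
def rect(mask,n):
    m=np.argwhere(mask); p=P[mask][:,:2].astype(np.float32)
    print(n,len(p),cv2.minAreaRect(p),np.median(P[mask],0),Z[mask].max())
v,u=np.mgrid[:480,:640]
def roi(a,b,c,d): return (u>=a)&(u<b)&(v>=c)&(v<d)
g=im.astype(int)
rect(roi(298,365,195,285)&(Z>.05)&(Z<.064),'plate')
rect(roi(305,352,200,225)&(Z>.075),'rib')
rect(roi(316,346,224,254)&(Z>.078),'cap')
rect(roi(205,280,185,240)&(Z>.04),'web')
rect(roi(205,280,185,240)&(Z>.004),'bracket')
rect(roi(228,320,298,356)&(Z>.004),'tray')
rect(roi(228,320,298,356)&(Z>.010),'trayrim')
rect(roi(298,365,195,285)&(Z>.004)&(Z<.02),'stand')
D2=np.load('/tmp/scene.npz'); i2,P2=D2['im'],D2['P']
for n,uu,vv in [('cap',314,229),('rib',290,230),('plate',330,252),('web',262,290),('rail',300,205),('tray',370,340)]: print(n,P2[vv,uu])
Z=P2[...,2];P=P2
rect(roi(235,345+15,195,300)&(Z>.05)&(Z<.064),'plate2')
rect(roi(200,280,280,345)&(Z>.045)&(Z<.06),'web2')
a=cv2.resize(im[190:290,200:360],None,fx=4,fy=4,interpolation=2); b=cv2.resize(i2[200:350,200:420],None,fx=640/220,fy=640/220,interpolation=2)
save(np.vstack([a[:150*4//3*2][:400],b])[:840][:,:640],'x.png'); save(b,'crop1.png')
```

```text
cap [0.6372 0.0127 0.0938]
knob [0.7692 0.0571 0.0249]
jar [ 0.767  -0.0426  0.0756]
bolt [ 0.6089 -0.1063  0.0423]
pur1 [ 0.7623 -0.125   0.0316]
pur2 [ 0.6702 -0.0861  0.0351]
pur3 [ 0.5314 -0.0366  0.0316]
plateTL [0.6781 0.0456 0.0878]
plateBR [ 0.5876 -0.0209  0.0594]
rib [0.679  0.0159 0.0942]
web [0.6558 0.1569 0.0495]
foot [0.6985 0.1698 0.0064]
tray [0.49   0.1084 0.005 ]
table [ 0.6042  0.0837 -0.0002]
box [ 0.4414 -0.062   0.0401]
wall [ 0.6977 -0.1658  0.0802]
timer [0.7664 0.2023 0.0577]
plate 2707 ((0.6374140977859497, 0.014400692656636238), (0.11001624912023544, 0.08013337105512619), 3.072014570236206) [0.6277 0.013  0.0601] 0.0639877773887883
rib 239 ((0.6791861057281494, 0.016761668026447296), (0.00929066352546215, 0.057990189641714096), 2.668445587158203) [0.6781 0.0159 0.0881] 0.0942114334821664
cap 382 ((0.6367089748382568, 0.014121024869382381), (0.03330031409859657, 0.03404870629310608), 56.2542839050293) [0.6372 0.0143 0.0922] 0.0965932540155117
web 285 ((0.660186231136322, 0.16195377707481384), (0.08891485631465912, 0.01244023721665144), 89.97774505615234) [0.
[... 474 characters left out ...]
2041016) [0.4832 0.1141 0.0136] 0.0196828606775528
stand 215 ((0.6423585414886475, 0.012479126453399658), (0.1473233550786972, 0.1043449342250824), 0.5498891472816467) [ 0.6398 -0.0275  0.0097] 0.0163847451535103
cap [0.6376 0.015  0.093 ]
rib [0.6755 0.0258 0.084 ]
plate [0.6069 0.0172 0.0595]
web [0.6581 0.1396 0.0541]
rail [ 0.7537 -0.1459  0.0012]
tray [0.4911 0.1117 0.0067]
plate2 1939 ((0.6557692885398865, 0.019244998693466187), (0.1698027104139328, 0.2342069298028946), 33.53673553466797) [0.6267 0.0287 0.061 ] 0.06398931163243292
web2 372 ((0.6590795516967773, 0.16372013092041016), (0.09107213467359543, 0.009870911948382854), 89.2523422241211) [0.6577 0.1675 0.0521] 0.0557389362221368
```

View pics/crop1.png

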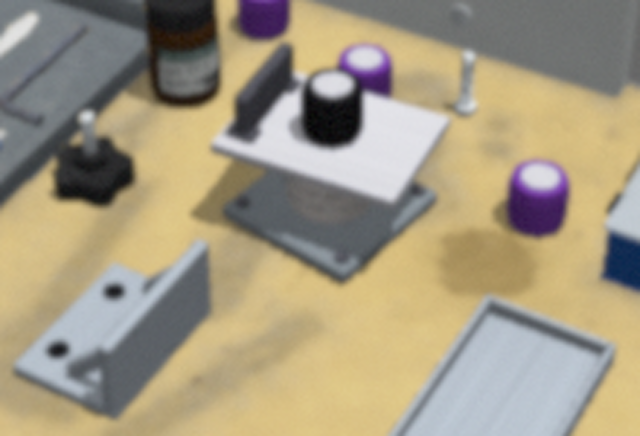

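The crop confirms the choice: the black ribbed cap is at crop (332,105), standing on the plate beside the dark rib. The purple look-alikes at (363,70) and (538,195) stand apart on the worktop. Next I check the bracket face, the IK and the obstacles on the first sweep.

```bash
cat >> h.py <<'E'
def quat(R): return Ro.from_matrix(R).as_quat()
def down(yaw):  # tool y (closing) along world direction yaw, pointing down
    y=np.array([np.cos(yaw),np.sin(yaw),0]); z=np.array([0,0,-1.]); return quat(np.c_[np.cross(y,z),y,z])
C=np.array([.637,.0142]); PYAW=np.radians(3.0)
def plate_pose(th,edge_x,y,z=0,yaw=0):  # lower (x=-55) edge at edge_x,y,z; tilted th
    R=Ro.from_euler('ZY',[yaw,-th]).as_matrix(); return R,np.array([edge_x,y,z])+R@[.055,0,0]
E
python3 - <<'E'
from h import *
np.set_printoptions(precision=4,suppress=True)
print('tip',r.tip_extent)
P=np.load('/tmp/scene.npz')['P'].reshape(-1,3); P=P[~np.isnan(P).any(1)]
f=P[(P[:,0]>.645)&(P[:,0]<.662)&(P[:,1]>.12)&(P[:,1]<.205)&(P[:,2]>.012)&(P[:,2]<.044)]
A=np.c_[f[:,1:],np.ones(len(f))]; print('face',len(f),np.median(f,0),np.linalg.lstsq(A,f[:,0],rcond=None)[0])
w=P[(P[:,0]>.645)&(P[:,0]<.67)&(P[:,1]>.1)&(P[:,1]<.225)&(P[:,2]>.03)&(P[:,2]<.06)]; print('web y',np.percentile(w[:,1],[.5,2,98,99.5]))
for n in ['top','scene']:
    Q=np.load(f'/tmp/{n}.npz')['P'].reshape(-1,3); Q=Q[~np.isnan(Q).any(1)]
    a=np.degrees(np.arctan2(Q[:,1],Q[:,0])); rr=np.hypot(Q[:,0],Q[:,1])
    for lo in range(-90,30,15):
        m=(a>=lo)&(a<lo+15); print(n,lo,[ (round(float(Q[m&(rr>=b)&(rr<b+.1)][:,2].max()),2) if (m&(rr>=b)&(rr<b+.1)).any() else None) for b in np.arange(.2,.8,.1)])
for th in (60,70,75):
  R,o=plate_pose(np.radians(th),.636,.163)
  for s in (1,-1):
    Rt=R@np.c_[[0,s,0],[s,0,0],[0,0,-1.]]; p=o+R@[.042,0,.035]
    try: print(th,s,p,r.solve_ik(p,quat(Rt)))
    except Exception as e: print(th,s,e)
for yw in (0,90,-90,180): print(yw,r.solve_ik([*C,.2],down(np.radians(yw)+PYAW)))
E
```

```text
tip 0.025
face 528 [0.6562 0.1658 0.0282] [ 0.0232 -0.0018  0.6525]
web y [0.1188 0.1208 0.2078 0.2088]
top -90 [-0.79, -0.79, -0.79, -0.78, -0.79, -0.79, -0.79]
top -75 [-0.7, -0.79, -0.79, None, None, None, None]
top -60 [-0.69, None, -0.0, 0.01, 0.01, None, None]
top -45 [None, 0.0, 0.03, 0.12, 0.31, None, None]
top -30 [None, 0.01, 0.56, 0.65, 0.53, 0.54, 0.54]
top -15 [None, 0.05, 0.05, 0.06, 0.16, 0.16, 0.54]
top 0 [None, 0.03, 0.02, 0.06, 0.1, 0.06, 0.06]
top 15 [None, 0.03, 0.05, 0.05, 0.05, 0.07, 0.06]
scene -90 [None, -0.79, -0.79, -0.79, -0.79, -0.79, -0.79]
scene -75 [None, -0.79, -0.79, -0.79, 0.0, 0.01, 0.01]
scene -60 [None, -0.79, 0.0, 0.01, 0.12, 0.33, 0.28]
scene -45 [-0.02, 0.0, 0.03, 0.38, 0.38, 0.33, None]
scene -30 [None, 0.0, 0.43, 0.43, 0.4, 0.38, 0.37]
scene -15 [0.22, 0.05, 0.05, 0.06, 0.16, 0.18, 0.37]
scene 0 [0.33, 0.03, 0.02, 0.06, 0.1, 0.07, 0.07]
scene 15 [0.29, 0.03, 0.05, 0.05, 0.06, 0.07, 0.07]
60 1 [0.6542 0.163  0.1015] [0.207  0.6909 2.0462 3.4383 0.6547 3.0083]
60 -1 [0.6542 0.163  0.1015] [ 0.207   0.6909  2.0462  3.4383  0.6547 -0.1333]
70 1 [0.6363 0.163  0.1031] [0.2276 0.7807 2.144  3.3945 1.011  3.0843]
70 -1 [0.6363 0.163  0.1031] [ 0.2276  0.7807  2.144   3.3945  1.011  -0.0573]
75 1 [0.6273 0.163  0.1028] None
75 -1 [0.6273 0.163  0.1028] [ 0.2375  0.8424  2.1788  3.3887  1.1921 -0.0304]
0 [-0.0979  0.5924  1.2719 -0.      1.2773 -0.1503]
90 [-0.0979  0.5924  1.2719 -0.      1.2773 -1.7211]
-90 [-0.0979  0.5924  1.2719 -0.      1.2773  1.4205]
180 [-0.0979  0.5924  1.2719 -0.      1.2773  2.9913]
```

Run:
```python
from h import *
np.set_printoptions(precision=3,suppress=True)
D=np.load('/tmp/top.npz')['P']
for u,v in [(525,375),(600,415),(500,400),(545,410),(610,450),(450,345),(500,338),(560,335),(500,375),(480,350),(590,440),(570,250),(620,120),(500,220),(445,320)]: print('top',u,v,D[v,u])
S=np.load('/tmp/scene.npz')['P']
for u,v in [(620,200),(600,200),(630,300),(480,100),(500,60),(440,200),(400,80),(530,30),(620,400),(320,60)]: print('sc',u,v,S[v,u])
for n,Q in (('top',D),('sc',S)):
    Q=Q.reshape(-1,3); Q=Q[~np.isnan(Q).any(1)&(Q[:,2]>.1)]; a=np.degrees(np.arctan2(Q[:,1],Q[:,0])); rr=np.hypot(Q[:,0],Q[:,1])
    for lo in range(-80,5,8):
        m=(a>=lo)&(a<lo+8)&(rr<.9)
        if m.any(): i=np.argsort(rr[m])[:200:60]; print(n,lo,Q[m][i].tolist().__repr__()[:200])
def seq(poses,q0=None):
    for p,q in poses: print(np.array(p),r.solve_ik(p,q))
for th,be in ((60,35),(60,30),(55,30)):
  for s in (1,-1):
    al=np.radians(th-be); y=np.array([s,0,0.]); z=np.array([0,-np.sin(al),-np.cos(al)]); G=np.c_[np.cross(y,z),y,z]
    t=np.array([.042,0,.015+.025*np.cos(al)])+[0,.025*np.sin(al),0]
    R0=Ro.from_euler('z',PYAW).as_matrix(); p0=np.array([*C,.054])+R0@t
    Rf=np.array([[np.cos(np.radians(th)),0,np.sin(np.radians(th))]]); th_=np.radians(th)
    yv=np.array([np.cos(th_),0,np.sin(th_)]); n=np.array([-np.sin(th_),0,np.cos(th_)]); Rf=np.c_[np.cross(yv,n),yv,n]
    o=np.array([.6565-.052/np.tan(th_),.163,0])+.04*yv; pf=o+Rf@t
    print(th,be,s); seq([(p0,quat(R0@G)),(p0+[0,0,.06],quat(R0@G)),(pf,quat(Rf@G)),(pf+[-.02,0,.06],quat(Rf@G))])
```

```text
top 525 375 [ 0.416 -0.305  0.027]
top 600 415 [ 0.496 -0.167  0.557]
top 500 400 [ 0.369 -0.272  0.   ]
top 545 410 [ 0.493 -0.14   0.535]
top 610 450 [ 0.023 -0.853 -0.794]
top 450 345 [ 0.494 -0.14   0.227]
top 500 338 [ 0.488 -0.237  0.119]
top 560 335 [ 0.493 -0.325  0.118]
top 500 375 [ 0.415 -0.266  0.022]
top 480 350 [ 0.469 -0.21   0.11 ]
top 590 440 [ 0.494 -0.14   0.601]
top 570 250 [ 0.609 -0.211  0.417]
top 620 120 [ 0.706 -0.211  0.508]
top 500 220 [ 0.657 -0.219  0.183]
top 445 320 [ 0.503 -0.18   0.002]
sc 620 200 [ 0.086 -1.876 -0.8  ]
sc 600 200 [ 0.165 -1.826 -0.797]
sc 630 300 [0.207 0.121 0.231]
sc 480 100 [ 0.513 -0.465  0.149]
sc 500 60 [ 0.846 -2.528 -0.524]
sc 440 200 [ 0.493 -0.183  0.079]
sc 400 80 [ 0.613 -0.247  0.25 ]
sc 530 30 [ 0.728 -2.528 -0.342]
sc 620 400 [ 0.15   0.033 -0.009]
sc 320 60 [ 0.761 -0.233  0.261]
top -48 [[0.45113315139416116, -0.37883169039551556, 0.10994662159122266], [0.45439497111634897, -0.39584491775105274, 0.11117438356845671], [0.46334491494435504, -0.39409480076530795, 0.11212187851618957], [
top -40 [[0.4511721528887037, -0.
[... 2748 characters left out ...]
.227 -0.566  1.19   0.335]
[0.678 0.029 0.151] [ 0.142  0.773  1.18  -0.546  1.286  0.272]
[0.621 0.121 0.064] None
[0.601 0.121 0.124] None
60 30 -1
[0.678 0.029 0.091] [ 0.142  0.838  1.227 -0.566  1.19  -2.807]
[0.678 0.029 0.151] [ 0.142  0.773  1.18  -0.546  1.286 -2.869]
[0.621 0.121 0.064] None
[0.601 0.121 0.124] None
55 30 1
[0.678 0.027 0.092] [ 0.107  0.816  1.235 -0.478  1.161  0.263]
[0.678 0.027 0.152] [ 0.107  0.753  1.183 -0.459  1.263  0.208]
[0.618 0.121 0.063] None
[0.598 0.121 0.123] None
55 30 -1
[0.678 0.027 0.092] [ 0.107  0.816  1.235 -0.478  1.161 -2.878]
[0.678 0.027 0.152] [ 0.107  0.753  1.183 -0.459  1.263 -2.933]
[0.618 0.121 0.063] None
[0.598 0.121 0.123] None
```

```bash
cat >> h.py <<'E'
BX,BY=.6564,.1635
def plan(th,be,s=1,flip=1):
    """plate y (flip=1) or -y axis up the slope th, tool pitched be forward of down; rib grasp"""
    th,be=np.radians([th,be]); al=th-be; f=flip
    y=np.array([s,0,0.]); z=np.array([0,-f*np.sin(al),-np.cos(al)]); G=np.c_[np.cross(y,z),y,z]
    t=np.array([.042,0,.016+.011*np.sin(al)-.007])-.025*z
    yv=np.array([np.cos(th),0,np.sin(th)]); n=np.array([-np.sin(th),0,np.cos(th)])
    Rf=np.c_[np.cross(f*yv,n),f*yv,n]; of=np.array([BX-.052/np.tan(th),BY,0])+.04*yv
    R0=Ro.from_euler('z',PYAW).as_matrix(); o0=np.array([*C,.054])
    return o0+R0@t,quat(R0@G),of+Rf@t,quat(Rf@G)
E
python3 - <<'E'
from h import *
np.set_printoptions(precision=2,suppress=True)
for f in (1,-1):
 for th in (55,60,65,70):
  for be in (0,5,10,15,20,25,50,60):
    p0,q0,pf,qf=plan(th,be,1,f)
    L=[r.solve_ik(p,q) for p,q in ((p0,q0),(p0+[0,0,.06],q0),(pf,qf),(pf+[-.01,0,.05],qf))]
    if all(x is not None for x in L): print(f,th,be,*L)
    else: print(f,th,be,[x is not None for x in L])
for x,y in ((.36,0),(.38,-.05),(.5,0)):
  print(x,y,r.solve_ik([x,y,.3],down(np.pi/2)))
E
```

```text
1 55 0 [ 0.28  0.99  1.16 -0.94  1.41  0.6 ] [ 0.28  0.92  1.14 -0.93  1.47  0.53] [ 0.07  0.73  1.4  -0.    1.01  1.64] [ 0.07  0.66  1.39 -0.    1.09  1.64]
1 55 5 [ 0.26  0.96  1.18 -0.87  1.36  0.56] [ 0.26  0.88  1.15 -0.86  1.42  0.48] [ 0.07  0.7   1.49 -0.01  0.87  1.65] [ 0.08  0.62  1.48 -0.01  0.96  1.65]
1 55 10 [ 0.23  0.92  1.19 -0.8   1.31  0.51] [ 0.23  0.85  1.16 -0.79  1.38  0.44] [ 0.08  0.66  1.57 -0.02  0.73  1.66] [ 0.08  0.58  1.56 -0.02  0.83  1.66]
1 55 15 [ 0.21  0.89  1.21 -0.73  1.27  0.46] [ 0.21  0.82  1.17 -0.71  1.35  0.39] [ 0.08  0.64  1.65 -0.04  0.59  1.68] [ 0.08  0.55  1.64 -0.03  0.69  1.68]
1 55 20 [ 0.18  0.86  1.22 -0.65  1.23  0.4 ] [ 0.18  0.8   1.17 -0.63  1.31  0.33] [ 0.09  0.62  1.73 -0.07  0.45  1.71] [ 0.09  0.53  1.72 -0.06  0.55  1.7 ]
1 55 25 [ 0.14  0.84  1.23 -0.57  1.19  0.34] [ 0.14  0.77  1.18 -0.55  1.28  0.27] [ 0.09  0.61  1.8  -0.13  0.3   1.78] [ 0.09  0.51  1.8  -0.1   0.4   1.74]
1 55 50 [-0.05  0.77  1.25 -0.1   1.11 -0.06] [-0.05  0.71  1.19 -0.09  1.23 -0.07] [ 0.11  0.69  2.11  3.31  0.53 -1.64] [ 0.12  0.56  2.12  
[... 7747 characters left out ...]
91  1.1   0.75  1.61 -0.63] [ 0.24  0.65  1.64 -0.16  0.51 -1.2 ] [ 0.24  0.57  1.63 -0.14  0.61 -1.23]
-1 70 25 [-0.39  0.94  1.15  0.69  1.49 -0.67] [-0.39  0.87  1.11  0.69  1.56 -0.6 ] [ 0.25  0.64  1.72 -0.29  0.37 -1.08] [ 0.25  0.55  1.71 -0.23  0.47 -1.13]
-1 70 50 [-0.24  0.81  1.22  0.35  1.24 -0.43] [-0.24  0.75  1.17  0.34  1.34 -0.39] [0.3  0.7  2.01 3.66 0.48 1.3 ] [0.31 0.59 2.02 3.8  0.39 1.15]
-1 70 60 [-0.17  0.78  1.24  0.19  1.16 -0.3 ] [-0.17  0.72  1.18  0.18  1.28 -0.28] [0.33 0.8  2.08 3.54 0.8  1.45] [0.33 0.67 2.11 3.59 0.71 1.39]
0.36 0 [-0.21 -0.01  1.83 -0.    1.32 -1.78]
0.38 -0.05 [-0.33  0.04  1.79 -0.    1.32 -1.9 ]
0.5 0 [-0.15  0.26  1.51 -0.    1.37 -1.72]
```

```bash
cat >> h.py <<'E'
def st(tag=''):
    s=r.read_state(); print(tag,'t=%.1f'%s['time_s'],np.round(s['eef_pos'],4),'F',np.round(s['contact_force'],1),'w=%.4f gf=%.0f'%(s['grip_width'],s['grip_force'])); return s
E
python3 - <<'E'
from h import *
q=down(-np.pi/2+PYAW)
r.movej([-1.318,-.01,1.83,0,1.32,-.146]); st()
r.movej([-.21,-.01,1.83,0,1.32,1.42]); st()
r.reach([*C,.17],q); st('above')
r.move_straight([*C,.096],q,speed=.12); st('down')
command_gripper(.02,30); st('grip')
r.move_straight([*C,.17],speed=.12); st('up')
im,P=cloud('scene'); save(cv2.resize(im[120:360,160:480],(640,480)),'lift.png')
E
```

```text
t=0.8 [ 0.1622 -0.3225  0.3021] F [ 0.1  0.  -0.9] w=0.0857 gf=0
 t=2.2 [0.3604 0.0008 0.3016] F [ 0.4  0.3 -0.1] w=0.0853 gf=0
above t=3.4 [0.6368 0.0137 0.1709] F [-0.3  0.2  0.1] w=0.0852 gf=0
down t=4.2 [0.6375 0.0141 0.0971] F [ 1.2 -0.   1.2] w=0.0853 gf=0
grip t=4.7 [0.6372 0.0142 0.0966] F [-0.3 -0.1  3.8] w=0.0321 gf=30
up t=5.5 [0.6365 0.0142 0.1691] F [-0.3 -0.  -0.8] w=0.0317 gf=30
```

View pics/lift.png

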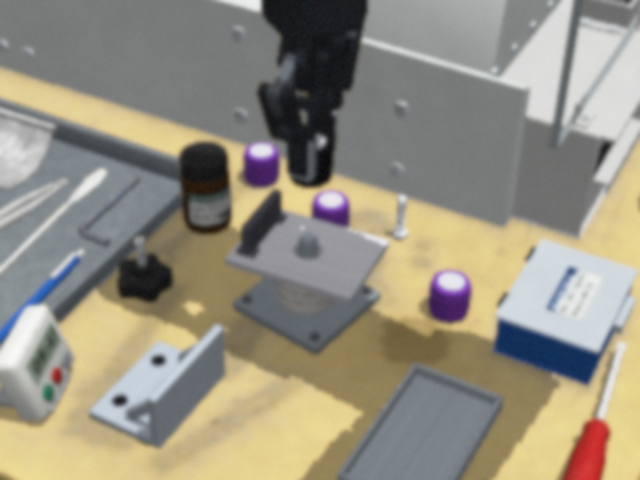

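The cap (crop 310,165) is in the gripper; the spindle tip (307,243) is bare and the plate is still seated. Next I place the cap in the tray and re-measure the plate.

Run:
```python
from h import *
q=down(-np.pi/2+PYAW)
T=[.489,.085]
r.move_straight([*T,.13],q,speed=.2); st()
c=r.move_straight([*T,.036],speed=.08,max_force=6); s=st(f'contact {c}')
command_gripper(.055); r.hold(.1)
r.move_straight([*T,.12],speed=.15); st('rel')
im,P=cloud('top'); v,u=np.mgrid[:480,:640]; Z=P[...,2]
np.savez('/tmp/t2',im=im,P=P); save(cv2.resize(im[190:370,200:440],(800,600)),'t2.png')
for n,m in (('plate',(Z>.05)&(Z<.064)&(abs(P[...,0]-C[0])<.075)&(abs(P[...,1]-C[1])<.06)),('rib',(Z>.075)&(Z<.097)&(abs(P[...,0]-.679)<.02)&(abs(P[...,1]-.017)<.04))):
    print(n,m.sum(),cv2.minAreaRect(P[m][:,:2].astype(np.float32)))
```

```text
t=6.5 [0.4902 0.0847 0.1303] F [ 1.2  0.7 -0.5] w=0.0322 gf=30
contact True t=7.6 [0.4885 0.0849 0.0401] F [0.4 1.  1.5] w=0.0320 gf=31
rel t=8.7 [0.4885 0.085  0.1195] F [-0.9 -0.4  0.2] w=0.0548 gf=0
plate 2964 ((0.6374326348304749, 0.01434490829706192), (0.11014316976070404, 0.08002001792192459), 3.0020432472229004)
rib 241 ((0.6791142821311951, 0.016739072278141975), (0.009311027824878693, 0.05810917168855667), 3.120414972305298)
```

View pics/t2.png

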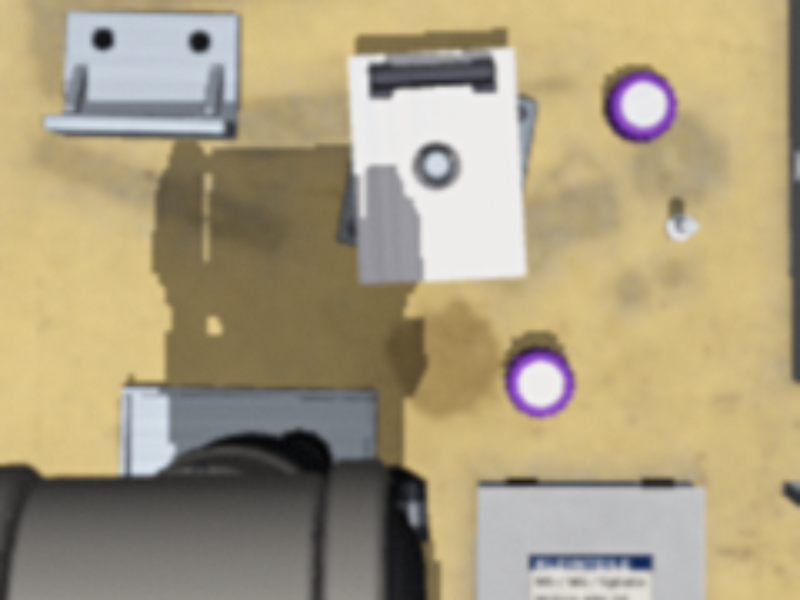

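Plate and rib are unchanged, so I take the plate by its rib with the tool tilted 40°.

Run:
```python
from h import *
p0,q0,pf,qf=plan(60,20); up=np.array([0,0,1.])
print(p0,pf,[r.solve_ik(p,q) is not None for p,q in ((p0+.1*up,q0),(pf+[-.03,0,.12],qf),(pf+[-.015,0,-.003],qf))])
r.move_straight([.489,.085,.2],speed=.2)
r.reach(p0+.08*up,q0); st('above'); command_gripper(.028)
c=r.move_straight(p0,q0,speed=.08,max_force=8); st(f'down {c}')
command_gripper(.0,70); st('grip')
r.move_straight(p0+.04*up,speed=.06); st('up')
r.move_straight(p0+.11*up,speed=.12); st('up2')
im,P=cloud('scene'); save(cv2.resize(im[120:360,160:480],(640,480)),'lift2.png')
```

```text
[0.67810142 0.03244578 0.08922177] [0.62390968 0.1215     0.06616866] [True, True, True]
above t=10.4 [0.6774 0.0323 0.1682] F [-0.5  1.   0.9] w=0.0548 gf=0
down False t=11.9 [0.6785 0.0325 0.0899] F [-0.6 -0.2  0.5] w=0.0278 gf=0
grip t=12.2 [0.6785 0.0325 0.0901] F [1.  0.4 3.1] w=0.0073 gf=69
up t=13.0 [0.6779 0.0324 0.1289] F [ 0.9 -0.2 -3. ] w=0.0076 gf=68
up2 t=13.8 [0.6777 0.0324 0.1986] F [-0.6 -0.4 -3.1] w=0.0074 gf=68
```

View pics/lift2.png

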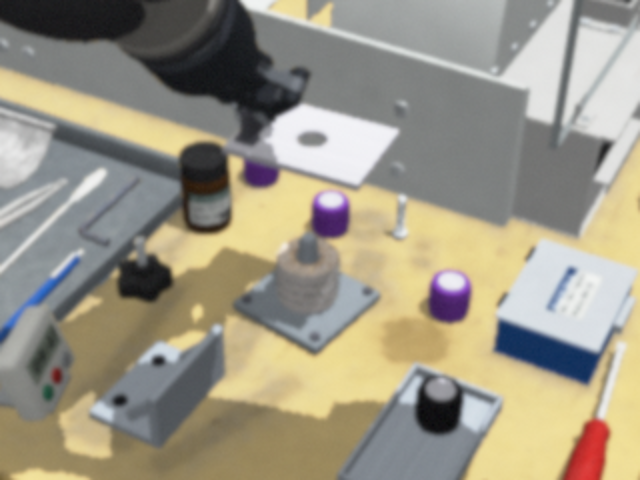

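The plate (crop 315,140) is held level, clear of the spindle. The roll (307,275) is still on the seat, and the cap (438,400) stands in the tray. Now I lean the plate.

Run:
```python
from h import *
p0,q0,pf,qf=plan(60,20)
r.reach(pf+[-.025,0,.12],qf); st('turned')
r.move_straight(pf+[-.015,0,.02],speed=.15); st()
r.hold(.2)
c=r.move_straight(pf+[-.015,0,-.008],speed=.02,max_force=4); s=st(f'floor {c}'); z=s['eef_pos'][2]
c=r.move_straight([pf[0]+.012,pf[1],z+.0005],speed=.02,max_force=4); st(f'face {c}')
im,P=cloud('scene'); save(cv2.resize(im[180:360,160:400],(800,600)),'lean.png')
```

```text
turned t=15.0 [0.599  0.1214 0.1858] F [ 0.2  0.8 -1.6] w=0.0075 gf=68
 t=15.9 [0.6095 0.1216 0.0868] F [ 0.7  0.3 -1.4] w=0.0077 gf=68
floor True t=17.0 [0.6089 0.1214 0.0661] F [-2.2 -0.1  4.4] w=0.0077 gf=69
face True t=17.3 [0.6091 0.1213 0.0661] F [-2.5 -1.1  5.6] w=0.0074 gf=69
```

View pics/lean.png

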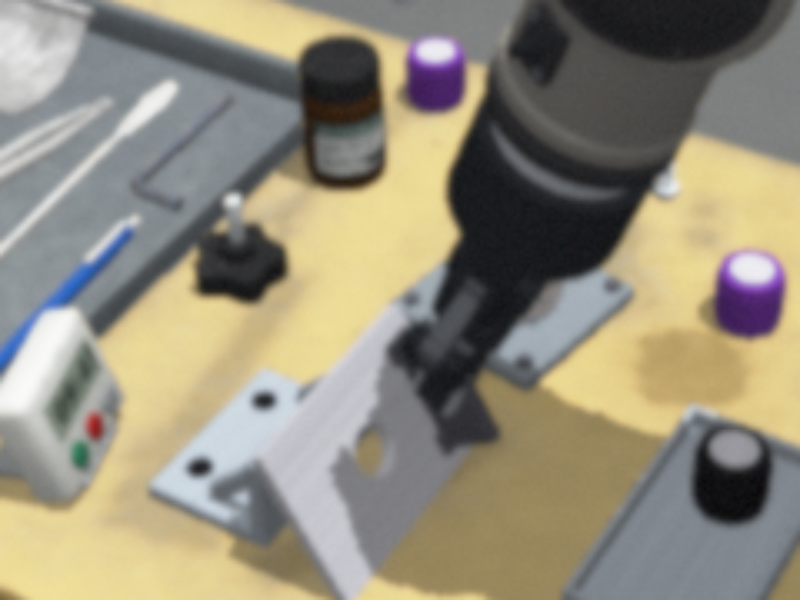

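The plate stands tilted, still short of the bracket; the stop was friction on the worktop. I raise it 2 mm, advance until it touches, lower it and release.

Run:
```python
from h import *
p0,q0,pf,qf=plan(60,20)
r.move_straight([.609,pf[1],.0685],qf,speed=.03); r.hold(.3); st()
c=r.move_straight([pf[0]+.012,pf[1],.0685],qf,speed=.02,max_force=5); s=st(f'face {c}'); x=s['eef_pos'][0]
c=r.move_straight([x,pf[1],.060],qf,speed=.015,max_force=4); s=st(f'floor {c}'); p=s['eef_pos']
command_gripper(.016); st('open16'); command_gripper(.03); st('open')
tz=Ro.from_quat(qf).as_matrix()[:,2]
r.move_straight(np.array(p)-.07*tz,speed=.08); st('back')
r.move_straight(np.array(p)-.07*tz+[-.02,-.03,.09],speed=.15); st()
im,P=cloud('scene'); save(cv2.resize(im[180:360,160:400],(800,600)),'lean2.png')
```

```text
t=18.0 [0.6089 0.1215 0.0683] F [-0.2 -0.2 -2.1] w=0.0079 gf=68
face True t=18.8 [0.6223 0.1214 0.0676] F [-1.9 -0.1 -0.4] w=0.0081 gf=69
floor True t=19.0 [0.6217 0.1214 0.0662] F [-0.6 -0.   3.3] w=0.0075 gf=69
open16 t=19.2 [0.6209 0.1213 0.0653] F [-0.2  0.5  0.2] w=0.0164 gf=0
open t=19.5 [0.6209 0.1213 0.0654] F [ 0.5 -0.5  0.7] w=0.0299 gf=0
back t=20.6 [0.5975 0.1213 0.1315] F [ 0.2  0.4 -0.6] w=0.0297 gf=0
 t=21.4 [0.5773 0.0915 0.2211] F [ 0.1 -0.2 -0.1] w=0.0303 gf=0
```

View pics/lean2.png

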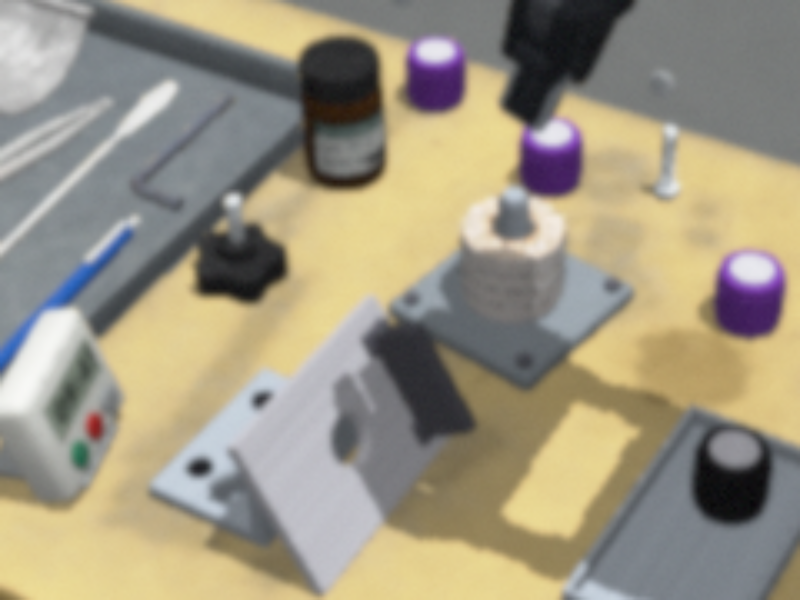

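The plate leans rib side up against the bracket face and rests on the worktop. The roll (515,255) is on the spindle and the cap (732,475) is in the tray. Next the roll.

Run:
```python
from h import *
c=None
for n in ('top','scene'):
    im,P=cloud(n); Z=P[...,2]; m=(Z>.046)&(Z<.06)&(np.hypot(P[...,0]-C[0],P[...,1]-C[1])<.035)
    if m.sum()>50: print(n,m.sum(),cv2.minEnclosingCircle(P[m][:,:2].astype(np.float32)),np.median(Z[m]))
    q=(Z>.025)&(Z<.042)&(abs(P[...,0]-.489)<.04)&(abs(P[...,1]-.085)<.035)
    if q.sum()>30: print(n,'cap',cv2.minEnclosingCircle(P[q][:,:2].astype(np.float32)))
q=down(0)
r.reach([*C,.19],q); st(); command_gripper(.085)
c=r.move_straight([*C,.055],speed=.12,max_force=10); st(f'down {c}')
command_gripper(.03,40); st('grip')
r.move_straight([*C,.16],speed=.08); st('up')
```

```text
top 662 ((0.6372232437133789, 0.01436682790517807), 0.025984950363636017) 0.053811725828577836
top cap ((0.4884021580219269, 0.07635127753019333), 0.01465035229921341)
scene 524 ((0.637671947479248, 0.01491626724600792), 0.0279310904443264) 0.054744571593448185
scene cap ((0.4891590476036072, 0.08616170287132263), 0.01779136247932911)
 t=23.0 [0.6369 0.0144 0.1898] F [ 0.4 -0.1  0.9] w=0.0300 gf=0
down False t=24.9 [0.6376 0.0141 0.0559] F [-0.2  0.5  0. ] w=0.0856 gf=0
grip t=25.3 [0.6375 0.0142 0.056 ] F [-0.1 -0.9  6.2] w=0.0502 gf=42
up t=26.8 [0.6367 0.0142 0.1593] F [ 0.1 -0.5 -1.4] w=0.0502 gf=42
```

Run:
```python
from h import *
T=[.489,.140]
r.move_straight([.489,.09,.16],speed=.2); r.move_straight([*T,.16],speed=.15)
r.move_straight([*T,.06],speed=.12); r.hold(.2)
c=r.move_straight([*T,.038],speed=.03,max_force=5); st(f'floor {c}')
command_gripper(.06); command_gripper(.075); st('open')
r.move_straight([*T,.15],speed=.1); r.reach([.40,-.02,.28],down(0)); st('clear')
im,P=cloud('scene'); save(cv2.resize(im[180:400,150:443],(800,600)),'end.png')
im,P=cloud('top'); Z=P[...,2]
for n,m in (('roll',(Z>.03)&(Z<.055)&(np.hypot(P[...,0]-.489,P[...,1]-.14)<.034)),('cap',(Z>.025)&(Z<.042)&(np.hypot(P[...,0]-.489,P[...,1]-.085)<.024)),('rimtray',(Z>.01)&(Z<.018)&(abs(P[...,0]-.489)<.045)&(abs(P[...,1]-.11)<.08))):
    print(n,m.sum(),cv2.minAreaRect(P[m][:,:2].astype(np.float32)),np.median(Z[m]))
```

```text
floor True t=29.9 [0.4888 0.1401 0.0458] F [-0.3 -0.1  5.2] w=0.0500 gf=42
open t=30.5 [0.4885 0.1399 0.0455] F [-0.3 -0.2 -0.1] w=0.0746 gf=0
clear t=32.6 [ 0.4001 -0.0196  0.2793] F [0.2 0.5 0.5] w=0.0752 gf=0
roll 701 ((0.4883226454257965, 0.13945887982845306), (0.050820570439100266, 0.05054270848631859), 86.6239242553711) 0.04367043822455171
cap 345 ((0.48897284269332886, 0.08397841453552246), (0.03315649926662445, 0.03346012532711029), 13.927982330322266) 0.035866873347735174
rimtray 614 ((0.4888263940811157, 0.11065109074115753), (0.1299441158771515, 0.07537675648927689), 89.00767517089844) 0.013770617313423597
```

View pics/end.png

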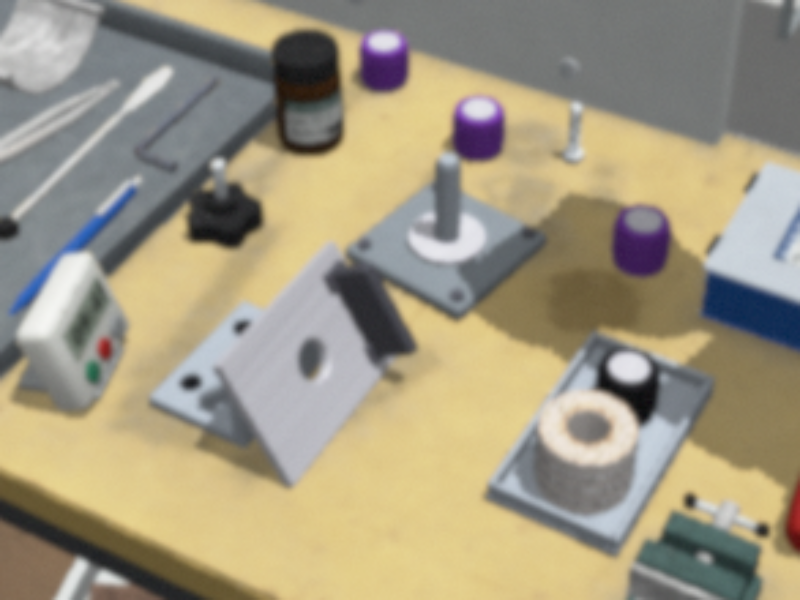

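The roll (587,450) stands on its end (top at z = 44 mm) beside the cap (627,385) in the tray. The plate (310,365) leans rib side up on the bracket, the spindle (447,195) is empty, and the bystanders have not moved.

```bash
python3 -c "
from h import *
print(r.finish_job())"
```

```text
the job is handed in; nothing more can be done
None
```

The job is handed in: the cap and the paper roll stand in the tray, and the plate leans rib side up against the bracket's front face. The last picture and measurements confirmed this, with the bystanders unmoved, at about 33 s of the 69 s; no verdict came back.

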